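# Feel for the worn hinge and collar it

### The arm

A 6-joint arm with a two-finger parallel gripper is mounted at the origin on the work surface. World frame = base frame: x ahead of the robot, y to its left, z up, the work surface at z = 0. Lengths are in m, angles in rad, forces in N, time in s.
With the tool pointing down it reaches from about 0.375 to 0.9 m from the base axis. Payload 3.1 kg.
Tool frame: the origin (TCP) lies midway between the tips of the shut fingers; the grasp point (between the pads) lies 19 mm behind it; z points along the fingers, y is the line along which they close (so a half turn about z gives the same grasp; the last joint's range is limited). The gripper opens to 87 mm and grips with 3 to 60 N. Pads are 19 mm wide; open, the fingers measure 117 mm over their backs; the gripper's body (75 mm by 190 mm) begins 51 mm behind the grasp point.
Start: joints at [0.983, 0.527, 1.433, -0, 1.181, -0.178], TCP at [0.249, 0.573, 0.223] pointing down, gripper open.
Joint ranges: [-3.08, 3.08], [-0.75, 2.2], [0.22, 2.44], [-1.43, 4.57], [0, 2.65], [-2.85, 2.85]. Speed limits (rad/s): [2.79, 2.79, 3.14, 3.14, 3.14, 3.14].

### API

Orientations are given as a unit quaternion [x, y, z, w].
In Python, from plant import bot, effector, status, imaging gives the robot as it stands. Calls block until the motion is done:
- bot.reach(position, orientation): joint-space move of the TCP to a pose.
- bot.move_l(position, rot=None, feed=0.15, f_stop=None): straight line of the TCP; rot=None keeps the orientation; feed is the mean speed in m/s. With f_stop (N) it stops when the force on the tool has changed by that much, and returns True; else False.
- bot.set_joints(angles): joint-space move.
- effector.move_gripper(opening, grasp_force=None): finger opening in m; grasp_force is the grip in N (None keeps the last); returns when the fingers have stopped.
- bot.pause(seconds).
- bot.ik(position, orientation): joint angles nearest the present ones, or None.
- status.observe(): the state.
- imaging.capture(name): name is "side" or "top" or "wrist"; returns a dict with "image" (384x512x3 uint8, red, green, blue), "range_z" (384x512 float32, m along the optical axis (not along the pixel's ray), 0 where there is no reading), "fx", "fy", "cx", "cy" (pixels), "xyz" and "attitude" of the camera in the world. Camera axes: x right, y up, looking along -z (the intrinsics and any distortion apply to the point x, -y, -z); pixel columns grow to the right and rows downward; lengths in m; the calibration is good to about 2 mm. A picture is of the moment at which its call begins.
A pose or a line that the arm cannot do raises bot.MotionError and nothing moves.
- bot.sign_off(): hands the job in; it is judged then, once.
The state is a dict: "time": time; "qpos": joint angles; "qvel": joint speeds; "tau": joint torques, N m; "tool_pos": TCP position; "orientation": TCP orientation; "wrist_force": force on the tool from outside, world axes, zero at the start; "torque": the same for the moment, N m; "gripper_width": finger opening in m; "gripper_force": force on a finger pad.
Only numpy, scipy, OpenCV 4.12 (cv2) and the standard library are available. Lean on these libraries where they do the work, as an engineer would, in place of code of your own. Each camera call takes 0.05 s, during which the arm holds its last target. There are 200 camera calls.

### The job

One of the three hinged posts on the pulled-out tray has a worn, loose hinge and the other two are sound: find it by rocking the posts gently to and fro (the loose one right over, back past upright and right over again), without gripping a post or pushing hard enough to strain a hinge. Mark it as a reject: leave the loose post leaning over against its stop, with the steel collar slipped over it and lying flat on its plinth. Leave the dish, the blower and the wrench where they are.

Things in the scene. Friction and masses are not known exactly. Their poses are not given: they have to be found in the camera images.
- seat_a (a point): Centre of the flat top of plinth a: an aluminium block 56 x 56 mm, 24 mm high, fixed on the tray plate, slotted 16 mm wide along its y axis. x runs along the hinge pin, y along the slot, z up. The pin lies 10 mm below this point. The collar is to lie on this top. Neighbouring plinths stand at least 95 mm apart, centre to centre.
- post_a: Upright round steel post a, 12 mm thick, 66 mm long, hinged on the pin (origin; z along the post); it rocks only along the plinth y axis. All start upright and look alike. A sound hinge springs back and gives about 0.25 mm per N, 48 mm above the pin; a loose one moves freely (under 1 N) about 8 mm to either side there, up to a springy stop, and stays leaning where it is left.
- tip_a (a point): Centre of the rounded top end of post a, 66 mm from the pin, 56 mm above the plinth top when upright. More than 15 N from the fingers on a post, a grip on it included, strains its hinge: rock it slowly, with the fingers standing open astride it or with shut fingertips.
- seat_b (a point): Centre of the flat top of plinth b: an aluminium block 56 x 56 mm, 24 mm high, fixed on the tray plate, slotted 16 mm wide along its y axis. x runs along the hinge pin, y along the slot, z up. The pin lies 10 mm below this point. The collar is to lie on this top. Neighbouring plinths stand at least 95 mm apart, centre to centre.
- post_b: Upright round steel post b, 12 mm thick, 66 mm long, hinged on the pin (origin; z along the post); it rocks only along the plinth y axis. All start upright and look alike. A sound hinge springs back and gives about 0.25 mm per N, 48 mm above the pin; a loose one moves freely (under 1 N) about 8 mm to either side there, up to a springy stop, and stays leaning where it is left.
- tip_b (a point): Centre of the rounded top end of post b, 66 mm from the pin, 56 mm above the plinth top when upright. More than 15 N from the fingers on a post, a grip on it included, strains its hinge: rock it slowly, with the fingers standing open astride it or with shut fingertips.
- seat_c (a point): Centre of the flat top of plinth c: an aluminium block 56 x 56 mm, 24 mm high, fixed on the tray plate, slotted 16 mm wide along its y axis. x runs along the hinge pin, y along the slot, z up. The pin lies 10 mm below this point. The collar is to lie on this top. Neighbouring plinths stand at least 95 mm apart, centre to centre.
- post_c: Upright round steel post c, 12 mm thick, 66 mm long, hinged on the pin (origin; z along the post); it rocks only along the plinth y axis. All start upright and look alike. A sound hinge springs back and gives about 0.25 mm per N, 48 mm above the pin; a loose one moves freely (under 1 N) about 8 mm to either side there, up to a springy stop, and stays leaning where it is left.
- tip_c (a point): Centre of the rounded top end of post c, 66 mm from the pin, 56 mm above the plinth top when upright. More than 15 N from the fingers on a post, a grip on it included, strains its hinge: rock it slowly, with the fingers standing open astride it or with shut fingertips.
- collar_mid (a point): Centre (half-way up) of the plain steel collar: a ring of 50 mm outer and 32 mm inner diameter, 14 mm high, 80 g, lying flat loose on the desk to the left or right of the tray; z is its axis. The post passes easily through its hole. It may be let go with the post through it; a post leaning at its stop still leaves it room to lie flat.
- tray: Brushed aluminium tray plate 200 x 360 mm, 6 mm thick with 12 mm high rims, fixed, drawn out towards the robot from a low white organiser 60 mm high behind it (100 mm deep in x, its front 100 mm beyond the tray centre). Origin at the centre of the underside of the tray, on the desk; the row of posts runs along its y.
- dish: Grey ceramic dish, 84 mm wide, 22 mm high, on the desk on the other side of the tray from the collar; to be left alone. Origin under its centre.
- blower: Orange plastic dust blower standing on its bulb, 56 mm wide, 110 mm high, right of the tray; to be left alone. Origin under its centre.
- wrench: Stainless caseback wrench, 150 mm long, lying flat on the desk left of the tray; to be left alone.
Not all that is in view belongs to the job. Of the things that look like the part that bears collar_mid, the smaller one is meant.

How it is judged:
By the outcome, as a careful person would: the job done as asked, in the order asked, and still so for the second after the job is handed in, with the robot touching nothing.
It also fails if it takes over 72 s, if anything falls off the work surface, if the arm or the gripper's body presses on something with over 40 N, if the wrist force passes 120 N, or if a joint passes its speed limit or range.

## Working session

There is one attempt and no reset: what is moved stays moved. The work goes in short steps, each a Python script; the robot and the scene stay as the last script left them, time stands still between calls to the robot, and variables do not carry over. Pictures are saved under pics/ and viewed, at most 10 in all, crops included, and the job is handed in when it is done.

```bash
ls; mkdir -p pics
cat > h.py <<'E'
import numpy as np, cv2, math
from scipy.spatial.transform import Rotation as R
from plant import bot, effector, status, imaging
def shot(n,f):
    c=imaging.capture(n); cv2.imwrite('pics/'+f+'.png',c['image'][:,:,::-1]); np.save('pics/'+f+'.npy',c,allow_pickle=True); return c
def load(f): return np.load('pics/'+f+'.npy',allow_pickle=True).item()
def P(c,u,v,d=None):
    d=c['range_z'][v,u] if d is None else d
    p=np.array([(u-c['cx'])/c['fx']*d,-(v-c['cy'])/c['fy']*d,-d])
    return R.from_quat(c['attitude']).apply(p)+c['xyz']
def down(yaw): # tool z down, tool y axis at angle yaw from world y
    return (R.from_euler('z',yaw)*R.from_euler('x',math.pi)).as_quat()
E
python3 - <<'E'
from h import *
for n in('top','side'):
    c=shot(n,n+'0'); print(n,c['xyz'],c['attitude'],c['fx'],c['cx'],[k for k in c])
s=status.observe();print(s['time'],s['tool_pos'],s['orientation'])
a=[cv2.imread('pics/%s0.png'%n) for n in('top','side')]
E
```

```text
pics
top [0.34324931 0.01014324 1.00625555] [ 0.08915523 -0.08204445 -0.66783316  0.73438337] 358.75350018621964 254.53589528733477 ['image', 'range_z', 'fx', 'fy', 'cx', 'cy', 'xyz', 'attitude']
side [0.50727831 1.05657097 0.64767705] [-0.01357321  0.50864068  0.86084361 -0.00697827] 417.54716113464565 260.2807290377062 ['image', 'range_z', 'fx', 'fy', 'cx', 'cy', 'xyz', 'attitude']
0.1 [0.24864612 0.57271487 0.2216657 ] [ 2.03493536e-01  9.79075814e-01 -8.92033870e-04 -3.67810314e-04]
```

View pics/top0.png

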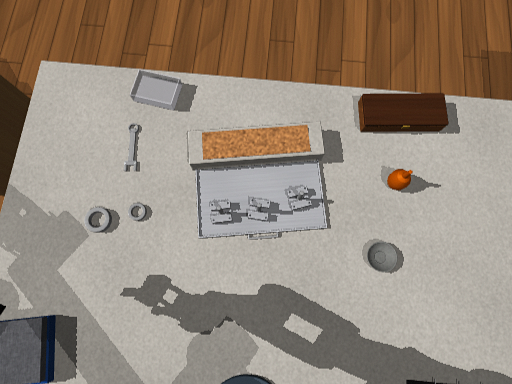

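View pics/side0.png

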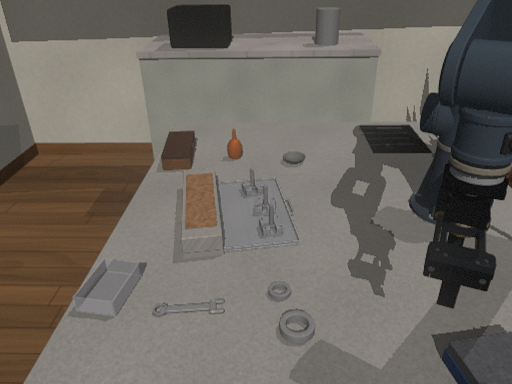

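Rings in the top image: the smaller at (138,212), the larger decoy at (98,219). The dish is at (382,257). The smaller ring fits the description. The posts stand near (220,210), (259,208) and (298,197).

Run:
```python
from h import *
c=load('top0')
for n,u,v in[('ringS',138,205),('ringSmid',138,212),('l',130,212),('r',146,212),('L l',86,219),('L r',110,219),('tray',205,230),('tray2',320,170),('pa',220,210),('pb',259,208),('pc',298,197)]: print(n,P(c,u,v).round(3))
# ring top pixels by height
im=c['image']
a=cv2.resize(im[185:235,80:160,::-1],None,fx=4.5,fy=4.5,interpolation=cv2.INTER_CUBIC)
b=cv2.resize(im[175:235,195:330,::-1],None,fx=5.5,fy=5.5,interpolation=cv2.INTER_CUBIC)
w=max(a.shape[1],b.shape[1])
pad=lambda x:cv2.copyMakeBorder(x,0,0,0,w-x.shape[1],cv2.BORDER_CONSTANT)
cv2.imwrite('pics/crop1.png',np.vstack([pad(a),pad(b)]))
V,U=np.mgrid[:384,:512]; d=c['range_z']
pc=np.stack([(U-c['cx'])/c['fx']*d,-(V-c['cy'])/c['fy']*d,-d],-1).reshape(-1,3)
W=(R.from_quat(c['attitude']).apply(pc)+c['xyz']).reshape(384,512,3)
np.save('pics/W.npy',W)
m=(W[...,2]>.008)&(U>122)&(U<154)&(V>198)&(V<226); q=W[m]; print('S',q.mean(0),q.min(0),q.max(0))
m=(W[...,2]>.008)&(U>76)&(U<122)&(V>198)&(V<240); q=W[m]; print('L',q.mean(0),q.min(0),q.max(0))
m=(W[...,2]>.05)&(U>200)&(U<325)&(V>180)&(V<235); n,l,s,ce=cv2.connectedComponentsWithStats(m.astype('uint8'))
for i in range(1,n): q=W[l==i]; k=q[:,2].argmax(); print(s[i],ce[i].round(),q.mean(0).round(3),q[k].round(3))
```

```text
ringS [0.511 0.355 0.014]
ringSmid [ 0.494  0.357 -0.002]
l [0.49  0.375 0.01 ]
r [0.495 0.332 0.003]
L l [0.457 0.489 0.02 ]
L r [0.465 0.427 0.009]
tray [0.46  0.159 0.004]
tray2 [ 0.668 -0.154 -0.002]
pa [0.508 0.116 0.074]
pb [0.524 0.014 0.069]
pc [ 0.57  -0.09   0.045]
S [0.49005474 0.3491182  0.03192266] [0.34324931 0.01014324 0.00828104] [0.51731799 0.38075957 1.00625555]
L [0.45819504 0.45437934 0.02867582] [0.34324931 0.01014324 0.00809176] [0.49479114 0.49530445 1.00625555]
[271 181   1   1   1] [271. 181.] [0.343 0.01  1.006] [0.343 0.01  1.006]
[317 186   1   1   1] [317. 186.] [0.343 0.01  1.006] [0.343 0.01  1.006]
[308 188   1   1   1] [308. 188.] [0.343 0.01  1.006] [0.343 0.01  1.006]
[268 191   1   1   1] [268. 191.] [0.343 0.01  1.006] [0.343 0.01  1.006]
[298 191   6   7  29] [301. 194.] [ 0.571 -0.093  0.075] [ 0.569 -0.095  0.087]
[215 195   1   1   1] [215. 195.] [0.343 0.01  1.006] [0.343 0.01  1.006]
[219 195   1   1   1] [219. 195.] [0.343 0.01  1.006] [0.343 0.01  1.006]
[224 200   1   1   1] [224. 200.] [0.343 0.01  1.006] [0.343 0.01  1.006]
[235 203   1
[... 545 characters left out ...]
3 0.01  1.006] [0.343 0.01  1.006]
[255 216   1   1   1] [255. 216.] [0.343 0.01  1.006] [0.343 0.01  1.006]
[301 216   1   1   1] [301. 216.] [0.343 0.01  1.006] [0.343 0.01  1.006]
[273 218   1   1   1] [273. 218.] [0.343 0.01  1.006] [0.343 0.01  1.006]
[229 224   1   1   1] [229. 224.] [0.343 0.01  1.006] [0.343 0.01  1.006]
[223 227   1   1   1] [223. 227.] [0.343 0.01  1.006] [0.343 0.01  1.006]
[240 227   1   1   1] [240. 227.] [0.343 0.01  1.006] [0.343 0.01  1.006]
[314 229   1   1   1] [314. 229.] [0.343 0.01  1.006] [0.343 0.01  1.006]
[318 229   1   1   1] [318. 229.] [0.343 0.01  1.006] [0.343 0.01  1.006]
[306 231   1   1   1] [306. 231.] [0.343 0.01  1.006] [0.343 0.01  1.006]
```

View pics/crop1.png

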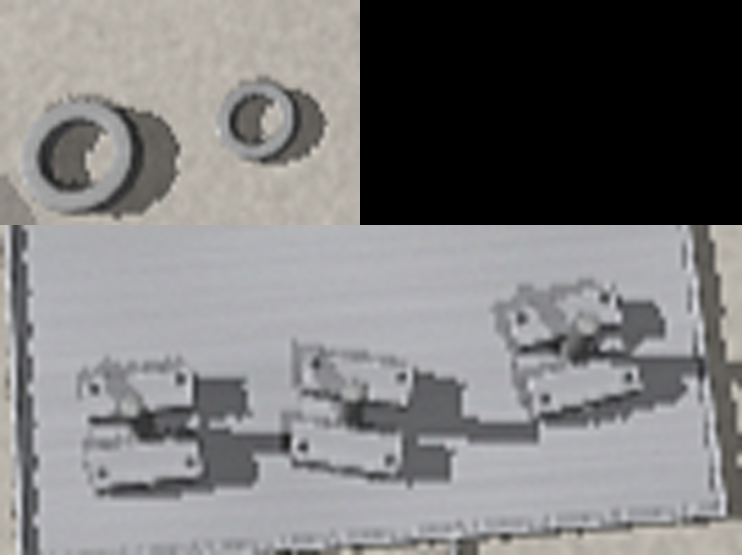

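Run:
```python
from h import *
for y in (0,math.pi):
    q=bot.ik([.50,.015,.30],down(y)); print(y,q)
s=status.observe()
q=down(math.pi)
bot.reach([.50,.015,.30],q)
c=shot('wrist','w1'); print(c['xyz'],c['attitude'],c['fx'],c['cx'],c['cy']); print(status.observe()['time'],status.observe()['wrist_force'])
```

```text
0 [-1.93771786e-01  2.66637238e-01  1.63742554e+00 -4.44089210e-16
  1.23752988e+00  1.37702454e+00]
3.141592653589793 [-0.19377179  0.26663724  1.63742554  0.          1.23752988 -1.76456811]
[0.42723429 0.0152808  0.46326126] [-0.09421673 -0.09488661  0.70077582  0.70073746] 344.76952343120684 251.5541157389641 192.73124100100642
2.3583 [-0.1245358   0.03948702  0.62234732]
```

View pics/w1.png

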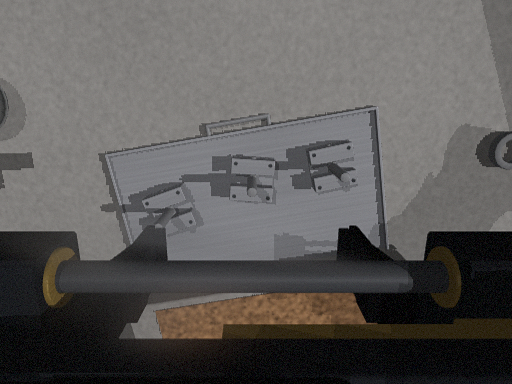

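The view shows all three plinths: c near (170,210), b near (254,180), a near (332,167), up being toward the robot. I enlarge it to read the screw holes.

Run:
```python
import cv2
i=cv2.imread('pics/w1.png')[130:240,130:365]
cv2.imwrite('pics/crop2.png',cv2.resize(i,None,fx=3.4,fy=3.4,interpolation=cv2.INTER_CUBIC))
```

```text
(no output)
```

View pics/crop2.png

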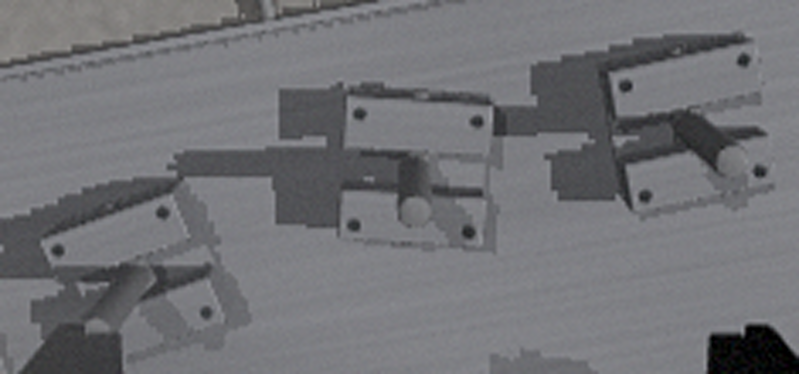

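Screw holes (crop px): a (626,86),(743,60),(645,195),(760,171); b (360,114),(477,121),(353,225),(469,232); c (58,250),(162,212),(207,312). Tips: a (732,158), b (415,210).

```bash
cat >> h.py <<'E'
def PZ(c,u,v,z):
    a=c['xyz']; r=P(c,u,v,1.0)-a; return a+r*(z-a[2])/r[2]
E
python3 - <<'E'
from h import *
c=load('w1'); f=lambda u,v,z:PZ(c,u/3.4+130-.35,v/3.4+130-.35,z)[:2]
H=dict(a=[(626,86),(743,60),(645,195),(760,171)],b=[(360,114),(477,121),(353,225),(469,232)],c=[(58,250),(162,212),(103,350),(207,312)])
for k,h in H.items():
    p=np.array([f(u,v,.030) for u,v in h]); m=(p[1]+p[2])/2
    e=(p[1]-p[0])+(p[3]-p[2]); x=(p[2]-p[0])+(p[3]-p[1])
    print(k,m.round(4),'yaw',math.degrees(math.atan2(-e[0],e[1])).__round__(1),math.degrees(math.atan2(x[1],x[0])).__round__(1),np.linalg.norm(p[1]-p[0]).round(4),np.linalg.norm(p[2]-p[0]).round(4))
print('tips',f(732,158,.086),f(415,210,.086),f(98,322,.086))
W=np.load('pics/W.npy')
# collar from top image: crop1 /4.5 + (80,185): outer circle
t=load('top0'); g=lambda u,v,z:PZ(t,u/4.5+80-.4,v/4.5+185-.4,z)
print('collar',g(257,119,.014),g(218,119,.014),g(295,119,.014),g(257,81,.014),g(257,158,.014))
for k in[(.5,.015),(.57,-.09)]:pass
E
```

```text
a [0.5128 0.1205] yaw 12.5 12.6 0.0439 0.0429
b [0.5302 0.0156] yaw -3.5 -3.7 0.0439 0.0433
c [ 0.5736 -0.0943] yaw 20.6 20.0 0.0438 0.0439
tips [0.51163748 0.12027064] [0.52938049 0.01582607] [ 0.56909191 -0.09267531]
collar [0.49384162 0.3551001  0.014     ] [0.49153768 0.37929481 0.014     ] [0.49608663 0.33152415 0.014     ] [0.51773741 0.35928752 0.014     ] [0.46960073 0.35085222 0.014     ]
```

```bash
cat >> h.py <<'E'
S=dict(a=((.5122,.1204),12.5),b=((.5298,.0157),-3.6),c=((.573,-.0943),20.3))
def rock(k,seq,zt=.068,fs=3.0,tr=.023):
    (x,y),w=S[k]; w=math.radians(w); o=down(w+math.pi); ey=np.array([-math.sin(w),math.cos(w),0]); p0=np.array([x,y,zt])
    bot.reach([x,y,.115],o); effector.move_gripper(.030); bot.move_l(p0,feed=.08)
    out=[]
    for s in seq:
        bot.pause(.15); b=np.dot(status.observe()['wrist_force'],ey)
        hit=bot.move_l(p0+s*tr*ey,feed=.02,f_stop=fs); st=status.observe()
        out.append((s,hit,round(float(np.dot(np.array(st['tool_pos'])-p0,ey))*1e3,2),round(float(np.dot(st['wrist_force'],ey)-b),2)))
        print(k,out[-1],'t',round(st['time'],2),flush=True)
        if s*out[-1][2]>13: pass
        bot.move_l(p0+s*.004*ey,feed=.05)   # back off the post
    return out
E
python3 - <<'E'
from h import *
rock('a',[1,-1]); bot.move_l([*S['a'][0],.115])
print(status.observe()['gripper_width'])
E
```

```text
a (1, True, 17.71, -3.53) t 6.12
a (-1, True, -18.47, 3.58) t 7.77
0.029920755023156827
```

Post a moved about ±8.7 mm freely. Next I check b and c for comparison.

Run:
```python
from h import *
for k in 'bc':
    rock(k,[1,-1]); bot.move_l([*S[k][0],.115])
bot.reach([.44,.12,.30],down(math.pi)); c=shot('wrist','w2')
i=c['image'][:,:,::-1]; cv2.imwrite('pics/w2b.png',cv2.resize(i[100:260],None,fx=1.5,fy=1.5)); print(status.observe()['time'])
```

```text
b (1, True, 10.21, -3.9) t 10.93
b (-1, True, -10.17, 4.25) t 12.18
c (1, True, 10.19, -2.47) t 15.3
c (-1, True, -9.36, 2.03) t 16.53
18.5
```

View pics/w2b.png

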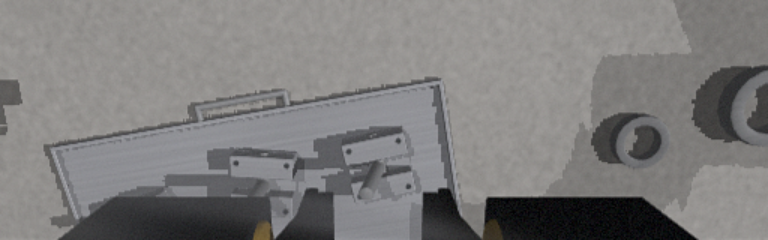

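Run:
```python
from h import *
c=load('w2'); f=lambda u,v,z:PZ(c,u/1.5-.2,v/1.5+100-.2,z).round(4)
t=f(367,193,.084); w=math.radians(12.5); d=t[:2]-S['a'][0]
print('tip',t,'along y',d@[-math.sin(w),math.cos(w)],'along x',d@[math.cos(w),math.sin(w)])
print('collar',[f(u,v,.014) for u,v in[(642,140),(615,140),(669,140),(642,114),(642,167)]])
for y in(0,12.5,-77.5,102.5,180,192.5): print(y,bot.ik([.494,.355,.02],down(math.radians(y))),bot.ik([.512,.12,.04],down(math.radians(y))))
```

```text
tip [0.5148 0.111  0.084 ] along y -0.009739925463166443 along x 0.000503837247493707
collar [array([0.4913, 0.3572, 0.014 ]), array([0.4913, 0.3329, 0.014 ]), array([0.4914, 0.3815, 0.014 ]), array([0.4674, 0.354 , 0.014 ]), array([0.5169, 0.3607, 0.014 ])]
0 [ 4.39620060e-01  7.84674562e-01  1.60932162e+00 -4.44089210e-16
  7.47596471e-01  2.01041639e+00] [ 1.75429606e-02  6.88017284e-01  1.81817503e+00 -4.44089210e-16
  6.35400342e-01  1.58833929e+00]
12.5 [ 4.39620060e-01  7.84674562e-01  1.60932162e+00 -4.44089210e-16
  7.47596471e-01  1.79225023e+00] [ 1.75429606e-02  6.88017284e-01  1.81817503e+00 -4.44089210e-16
  6.35400342e-01  1.37017313e+00]
-77.5 None None
102.5 [ 4.39620060e-01  7.84674562e-01  1.60932162e+00 -4.44089210e-16
  7.47596471e-01  2.21453904e-01] [ 1.75429606e-02  6.88017284e-01  1.81817503e+00 -4.44089210e-16
  6.35400342e-01 -2.00623196e-01]
180 [ 0.43962006  0.78467456  1.60932162  0.          0.74759647 -1.13117627] [ 0.01754296  0.68801728  1.81817503  0.          0.63540034 -1.55325337]
192.5 [ 0.43962006  0.78467456  1.60932162  0.          0.74759647 -1.34934242] [ 0.01754296  0.68801728  1.81817503  0.          0.63540034 -1.77141952]
```

Run:
```python
from h import *
o=down(math.radians(102.5)); c=[.492,.3565]
bot.reach([*c,.10],o); effector.move_gripper(.075)
print(bot.move_l([*c,.004],feed=.08,f_stop=8)); effector.move_gripper(.03,15)
s=status.observe(); print(s['gripper_width'],s['gripper_force'],s['tool_pos'])
bot.move_l([*c,.14],feed=.15)
w=math.radians(12.5); ey=np.array([-math.sin(w),math.cos(w)]); q=np.array(S['a'][0])
bot.reach([*(q-.0105*ey),.14],o)
s=status.observe(); print(s['gripper_width'],s['time'])
t=shot('side','s2'); i=t['image'][150:320,180:340,::-1]; cv2.imwrite('pics/s2b.png',cv2.resize(i,None,fx=3.5,fy=3.5,interpolation=cv2.INTER_CUBIC))
```

```text
False
0.04981599692286574 15.000128955580294 [0.49227065 0.3565953  0.00421664]
0.049221016538808865 25.025
```

View pics/s2b.png

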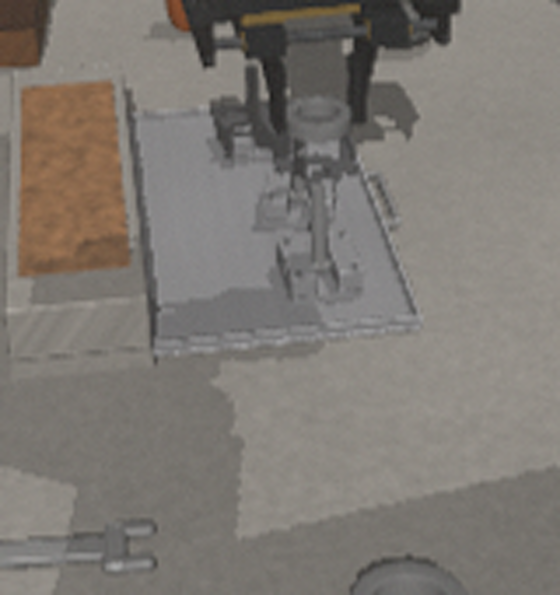

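The collar at (318,115) is held level above the leaning post, whose tip is near (318,180). I lower it along the post.

Run:
```python
from h import *
w=math.radians(12.5); ey=np.array([-math.sin(w),math.cos(w)]); q=np.array(S['a'][0])
print(bot.move_l([*(q-.0105*ey),.094],feed=.08,f_stop=4))
h=bot.move_l([*(q-.002*ey),.038],feed=.05,f_stop=4); s=status.observe(); print(h,s['tool_pos'],s['wrist_force'])
if not h:
    bot.pause(.2); print(bot.move_l([*(q-.001*ey),.032],feed=.015,f_stop=3)); s=status.observe(); print(s['tool_pos'],s['wrist_force'],s['time'])
```

```text
False
False [0.51289395 0.11841999 0.03828026] [-0.57819025 -0.0744699  -0.67498737]
True
[0.51269763 0.11910171 0.0341082 ] [ 1.05804001 -0.0155902   4.27881785] 27.625
```

Contact came at the expected height (0.034 = plinth top plus the 4 mm grip offset). I release, retreat and look.

Run:
```python
from h import *
p=status.observe()['tool_pos']
effector.move_gripper(.070); bot.move_l([p[0],p[1],.15],feed=.12)
bot.reach([.42,.12,.30],down(math.pi)); c=shot('wrist','w3'); t=shot('side','s3')
a=cv2.resize(c['image'][150:250,180:330,::-1],(600,400),interpolation=cv2.INTER_CUBIC)[:,:400]
b=cv2.resize(t['image'][170:250,220:300,::-1],(400,400),interpolation=cv2.INTER_CUBIC)
cv2.imwrite('pics/fin.png',np.hstack([a,b])); print(status.observe()['time'])
```

```text
30.75
```

View pics/fin.png

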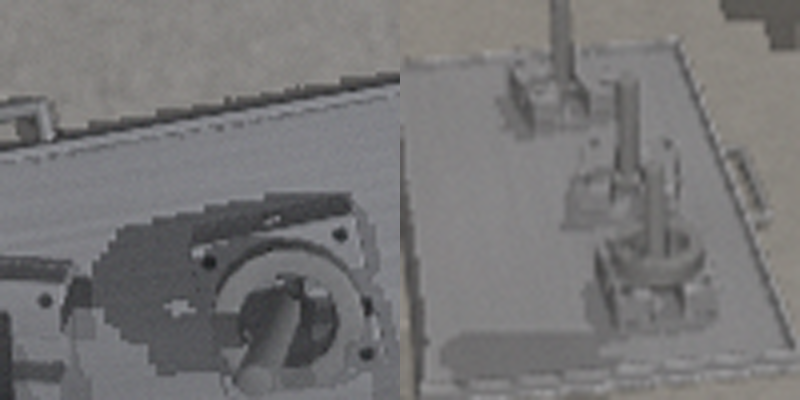

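The collar, centred at (290,315), lies flat around post a, whose tip is at (255,375). I check the lean once more, then hand in.

Run:
```python
from h import *
c=load('w3'); t=PZ(c,243.5,243,.084); w=math.radians(12.5); ey=np.array([-math.sin(w),math.cos(w)])
l=(t[:2]-S['a'][0])@ey; print(l, PZ(c,252,228.5,.044)[:2]-S['a'][0])
if l<-.007: print(bot.sign_off())
```

```text
-0.01009245177463568 [-2.08366838e-03 -1.59099892e-05]
the job is handed in; nothing more can be done
None
```

Post a is the loose one: it moved freely about 8.7 mm each way, while b and c sprang back. I left it leaning at its stop with the smaller collar flat on its plinth, and handed the job in at about 31 s.

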